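# Vent a desiccator and crack its stuck lid

## Task

Vent the desiccator box on the bench: slide the black grip of its vent along the slot until the grip is level with the steel index clip beside the slot, and leave it there. Then take the lid by its bar handle, pull it up free of its sticky seal without throwing it up, and finish while still holding it level over the box, slightly open: the lid about 2.5 cm above where it sat, touching the box nowhere. Leave the small things beside the box where they are.

Things in the scene. Friction and masses are not known exactly. Their poses are not given: they have to be found in the camera images.
- desiccator: White plastic box fixed to the bench, 190 (x) x 210 (y) x 84 mm high to the top of its rubber gasket, with a loose clear lid. Origin: centre of its underside, on the bench; z up, -x is the front, roughly facing the robot. On its right (-y) side is an aluminium vent block, flat top at z = 84 mm, x = -95 to 30, y = -185 to -105 mm. Things inside are fixed.
- lid: Loose clear plate with white border, 190 x 210 x 10 mm, 0.3 to 0.55 kg. Origin: centre of the plate's underside, at (0, 0, 84) mm in the box's frame when shut; axes as the box's. A 20 mm deep plug under it fits loosely in the box. The seal holds it: straight pull of about 12 to 22 N, peak near 3 mm of lift, gone by 12 mm; then only its weight.
- lid_handle (a point): Middle of the lid's steel bar handle: 14 mm wide (x), 110 mm long (along the box's y axis), 16 mm high, its centre line 42 mm above the plate's underside (126 mm above the bench when shut), with 24 mm free under it, on two 10 mm posts 45 mm either side of the middle. It is over the middle of the lid. z up.
- vent (a joint): Travel of the vent's slide, m: 0 at the end nearest the robot, growing to 0.07 as the grip slides along the box's +x axis, away from the robot. It stays where it is left; moving it takes about 2 N.
- vent_top (a point): Top centre of the vent's black grip, an upright block 16 mm (x, along the slot) x 20 mm (y) x 36 mm high on a 4 mm thick, 24 x 26 mm foot, on the vent block; the slot runs along the box's x axis at y = -150 mm. The top is 121 mm above the bench, 37 mm above the block. Axes parallel to the box's.
- index_clip: Small steel clip fixed on the vent block on the outer (-y) side of the slot, 10 mm wide, 9 mm high, with a nib towards the slot. Origin: under the nib, on the block's top face, 18 mm to the -y side of the slot's centre line. x runs along the slot: the grip is level with the clip when vent_top has x = 0 in the clip's frame. Its place along the slot varies.
- coverslips_1: Loose small white cardboard box, 32 x 32 x 21 mm, to the left (+y) of the desiccator; leave alone. Origin: centre of its underside.
- objective_case: Loose small cylindrical case with a black cap, 36 mm across, 50 mm high, to the left (+y) of the desiccator; leave alone. Origin: centre of its underside.
- dropper_bottle: Loose small amber bottle with a pale rubber bulb, 40 mm across, 90 mm high, behind the vent block on the right; leave alone. Origin: centre of its underside.

How it is judged (in metres and radians):
On the way, in this order (a step that is already met when the one before it is completed fails the run):
1. the vent's grip is level with the index clip (within 5 mm along the slot), with the lid still shut (x of vent_top in the frame of index_clip between -0.005 and 0.005 m and z of lid in the frame of desiccator below 0.088 m), for 0.2 s.
2. the lid is broken free of its seal (lifted by more than 13 mm) (z of lid in the frame of desiccator above 0.097 m), for 0.1 s.
At the end, for the whole second after the job is handed in: The robot's fingers still hold the lid, at rest and level (within 11 degrees), lifted 14 to 40 mm above where it sealed, over the box (within 30 mm sideways), carried by the fingers alone, and the vent's grip stands within 5 mm of the index clip along the slot (x of vent_top in the frame of index_clip between -0.005 and 0.005 m and z of lid in the frame of desiccator between 0.098 and 0.124 m and horizontal distance between lid and desiccator below 0.03 m and angle between lid's own z axis and vertical below 0.2 rad and linear speed of lid below 0.03 m/s and contact force between the fingers and lid above 1.5 N and contact force between lid and desiccator below 1 N); the arm keeps its last pose, push and grip.
It fails at once if the lid is lifted while the vent's grip is not level with the clip (more than 8 mm off) (z of lid in the frame of desiccator above 0.092 m and (x of vent_top in the frame of index_clip below -0.008 m or x of vent_top in the frame of index_clip above 0.008 m)).
It fails at once if the lid is thrown up, more than about 8 cm above the box (z of lid in the frame of desiccator above 0.164 m).
It fails at once if a thing beside the box is pushed away (distance of coverslips_1 from where it was at the start of the episode above 0.03 m).
It fails at once if a thing beside the box is pushed away (distance of objective_case from where it was at the start of the episode above 0.03 m).
It fails at once if a thing beside the box is pushed away (distance of dropper_bottle from where it was at the start of the episode above 0.03 m).
It also fails if it takes over 40 s, if anything falls off the work surface, if the arm or the gripper's body presses on something with over 40 N, if the wrist force passes 120 N, or if a joint passes its speed limit or range.

## Robot

A 6-joint arm with a two-finger parallel gripper is mounted at the origin on a cart in front of the work surface, level with it; the furniture and walls round the work are solid. World frame = base frame: x ahead of the robot, y to its left, z up, the work surface at z = 0. Lengths are in mm, angles in degrees, forces in N, time in s.
With the tool pointing down it reaches from about 350 to 850 mm from the base axis. Payload 8.1 kg.
Tool frame: the origin (TCP) lies midway between the tips of the shut fingers; the grasp point (between the pads) lies 19 mm behind it; z points along the fingers, y is the line along which they close (so a half turn about z gives the same grasp; the last joint's range is limited). The gripper opens to 85 mm and grips with 20 to 120 N. Pads are 22 mm wide; open, the fingers measure 114 mm over their backs; the gripper's body (76 mm by 85 mm) begins 54 mm behind the grasp point. The pads swing forward as they close: fully open they stand 13 mm farther back than shut.
Start: joints at [58.82, 7.471, 85.268, -0, 87.261, -4.893], TCP at [265.704, 537.965, 231.292] pointing down, gripper open.
Joint ranges: [-169.43, 169.43], [-51.17, 129.36], [1.28, 143.12], [-76.62, 256.62], [0, 156.53], [-152.29, 152.29]. Speed limits (degrees/s): [136.94, 136.94, 159.86, 180, 180, 180].

## Interface

Orientations are given as [roll, pitch, yaw] about the fixed x, y, z axes, in that order (R = Rz(yaw) Ry(pitch) Rx(roll)).
In Python, from bench import r gives the robot as it stands.
- The arm moves only by the tool apply_moves, never from a script. Its argument "steps" is a list of rows, each a list of 7 numbers: the opening, from -1 (shut) to 1 (fully open), then the shift along the tool's x, y, z in mm, then the turn, a rotation vector about the tool's x, y, z in units of 5 degrees (1.0 is 5 degrees). A call has exactly 8 rows; each row shifts and turns the commanded pose from where the row before left it, along the tool's axes as they then stand; what a row does not reach is not made up. A row lasts 1/10 s, in which the tool goes at most 50 mm and 8.59 degrees, less where a joint would pass 70% of its speed; a pose out of reach is approached as far as the arm can. A call is refused whole if a number of a shift passes 50 or a number of a turn 1, either way. A call with a gripper value outside its range is refused whole. The fingers move at their own pace and stop on an object; "squeeze" is the grip in N (left out, the last holds). Time passes only in rows, so rows that do not move let the fingers close, or fill a call up. It gives the time, the measured TCP pose, the force, the opening and the grip force at its end, in the units of the state.
- r.sense(): the state, without advancing time (a new reading comes with each control period).
- r.snapshot(name): name is "side" or "top" or "wrist"; returns a dict with "color" (400x640x3 uint8, blue, green, red), "depth" (400x640 float32, mm along the optical axis (not along the pixel's ray), 0 where there is no reading), "mtx" (3x3 intrinsics, pixels), "dist" ([k1, k2, p1, p2, k3] as OpenCV has them; the pictures are not rectified), "T" (4x4, takes a point from camera to world coordinates); the wrist camera has in their place "hand_eye" (4x4, takes a point from camera to tool coordinates, whose origin is the TCP and whose axes are the flange's). Camera axes: x right, y down, z forward; pixel columns grow to the right and rows downward; lengths in mm; the calibration is good to about 2 mm. A picture is of the moment at which its call begins: read the wrist's pose just before it.
- r.hand_in(): hands the job in; it is judged then, once.
The state is a dict: "time": time; "joint_pos": joint angles; "qd": joint speeds; "joint_efforts": joint torques, N m; "tool_pos": TCP position; "tcp_rot": TCP orientation; "ft_force": force on the tool from outside, world axes, zero at the start; "wrist_torque": the same for the moment, N m; "finger_gap": finger opening in mm; "grip_force": force on a finger pad.
Only numpy, scipy, OpenCV 4.12 (cv2) and the standard library are available. Lean on these libraries where they do the work, as an engineer would, in place of code of your own. Each camera call takes 0.05 s, during which the arm holds its last target. There are 200 camera calls.

## Working session

There is one attempt and no reset: what is moved stays moved. The work goes in short steps, Python scripts to look and compute and a tool call to move; the robot and the scene stay as the last step left them, time stands still between calls to the robot, and variables do not carry over. Pictures are saved under pics/ and viewed, at most 10 in all, crops included, and the job is handed in when it is done.

Besides the shell and the picture viewer there is one more tool, called after "Request:" as a command line: name --pt "numbers of a row" for each row, then --argument value for the rest. apply_moves: Moves the arm, as the interface text tells. Its arguments: {"type":"object","properties":{"steps":{"type":"array"},"squeeze":{"type":"number"}},"required":["steps"]}

```bash
mkdir -p pics; ls
python3 - <<'E'
from bench import r
import cv2,pickle
s=r.sense();print(s)
d={}
for n in("top","side"):
    d[n]=r.snapshot(n);cv2.imwrite(f"pics/{n}0.png",d[n]["color"]);print(n,d[n]["T"].round(3).tolist(),d[n]["mtx"].tolist(),d[n]["dist"])
pickle.dump(d,open("d0.pkl","wb"))
E
```

```text
pics
{'time': 0.0, 'joint_pos': array([ 5.88199003e+01,  7.51631436e+00,  8.53299024e+01,  4.49433383e-05,
        8.72612021e+01, -4.89389333e+00]), 'qd': array([ 0.05016566, -0.02293426, -0.00484133,  0.06709691, -0.05019279,
       -0.09247261]), 'joint_efforts': array([-1.68563707e-03, -5.69366241e+01, -5.00563467e+01, -5.18010565e-04,
        1.43600022e-02,  7.51591301e-05]), 'tool_pos': array([265.413198  , 537.48681743, 230.22588318]), 'tcp_rot': array([-1.79892977e+02, -9.20870431e-03,  1.53713783e+02]), 'ft_force': array([-0.70508143,  0.02253632, -0.22161792]), 'wrist_torque': array([-0.04479517,  0.00616114,  0.00193637]), 'grip_force': 0.0, 'finger_gap': 85.468770389469}
top [[-0.003, -0.998, 0.055, 528.51], [-1.0, 0.001, -0.031, 107.747], [0.031, -0.055, -0.998, 1030.039], [0.0, 0.0, 0.0, 1.0]] [[364.404043644372, 0.0, 322.7364148553566], [0.0, 364.404043644372, 205.90288547628273], [0.0, 0.0, 1.0]] [-0.07827543  0.          0.          0.          0.        ]
side [[-0.163, 0.768, -0.619, 1204.402], [0.987, 0.133, -0.095, 202.003], [0.01, -0.626, -0.78, 901.348], [0.0, 0.0, 0.0, 1.0]] [[463.33623605250386, 0.0, 319.10470200622586], [0.0, 463.33623605250386, 194.28438615173968], [0.0, 0.0, 1.0]] [-0.06947785  0.          0.          0.          0.        ]
```

View pics/top0.png

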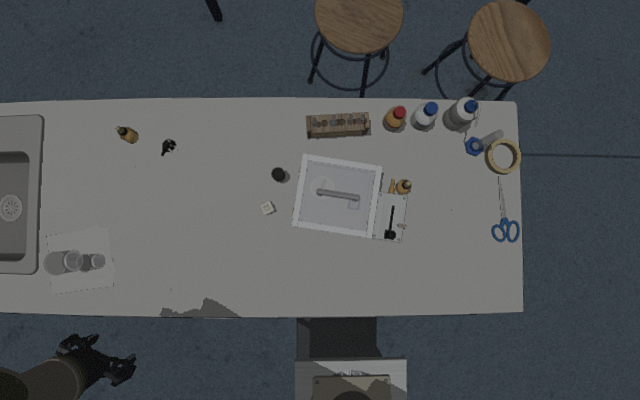

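View pics/side0.png

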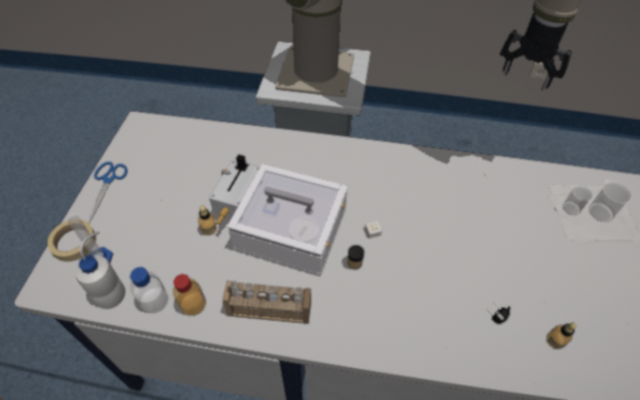

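The top view shows the lid at about (338,196), with the bar from (318,191) to (358,198). The vent block is at (393,215), with its black grip at (390,235), and something that looks like the clip at (402,226). The bottle is at (404,186). I'll zoom in on both views.

```bash
cat > h.py <<'E'
import numpy as np,cv2
def ray(c,uv,z):
    "pixels -> world points on the plane at height z"
    p=cv2.undistortPoints(np.float64(uv).reshape(-1,1,2),c["mtx"],c["dist"]).reshape(-1,2)
    d=np.c_[p,np.ones(len(p))]@c["T"][:3,:3].T; o=c["T"][:3,3]
    return o+d*((z-o[2])/d[:,2])[:,None]
def proj(c,P):
    Ti=np.linalg.inv(c["T"]);rv,_=cv2.Rodrigues(Ti[:3,:3])
    return cv2.projectPoints(np.float64(P).reshape(-1,1,3),rv,Ti[:3,3],c["mtx"],c["dist"])[0].reshape(-1,2)
E
python3 - <<'E'
import pickle,cv2,numpy as np
from h import *
d=pickle.load(open("d0.pkl","rb"))
t=cv2.resize(d["top"]["color"][145:245,285:419],None,fx=5.9,fy=5.9,interpolation=cv2.INTER_CUBIC)
s=cv2.resize(d["side"]["color"][145:275,195:355],None,fx=4.6,fy=4.6,interpolation=cv2.INTER_CUBIC)
cv2.imwrite("pics/tz.png",cv2.convertScaleAbs(t,alpha=1.2));cv2.imwrite("pics/sz.png",cv2.convertScaleAbs(s,alpha=1.2))
c=d["top"]
print(ray(c,[[318,191],[358,198]],134).round(1), ray(c,[[390,235]],121).round(1))
E
```

```text
[[614.9  91.7 134. ]
 [597.5  -7.3 134. ]] [[505.4 -89.1 121. ]]
```

View pics/tz.png

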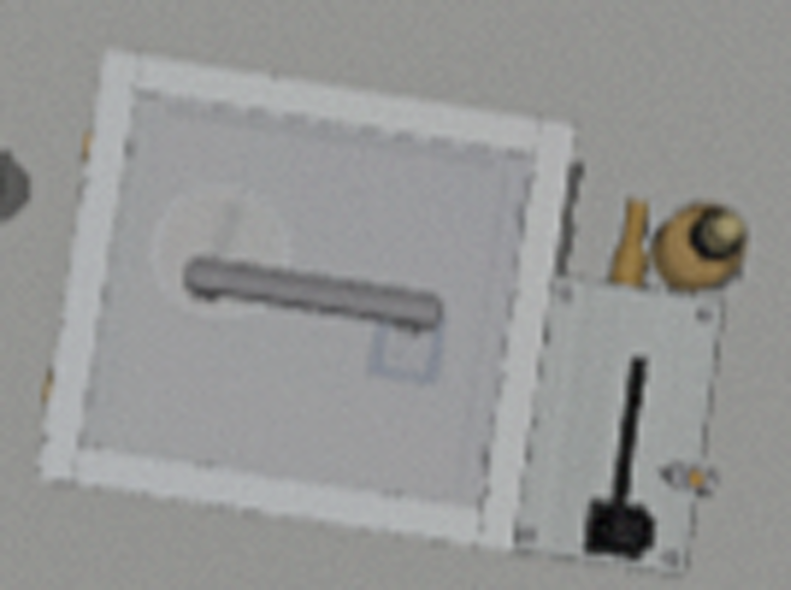

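View pics/sz.png

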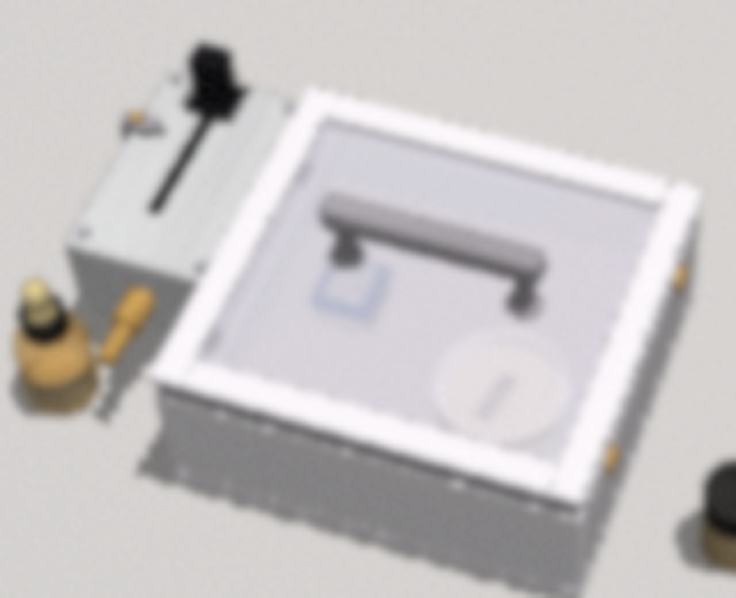

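The zoomed views give these points:
- **Lid corners, top crop:** (105,50), (573,123), (515,550) and (42,478).
- **Grip and clip, top crop:** foot at (620,530), clip at (688,478) with its nib towards (662,473).
- **Lid corners, side crop:** (312,92), (700,190), (583,500) and (155,378).
- **Grip and clip, side crop:** grip top at (210,52), clip at (142,126).

```bash
cat >> h.py <<'E'
def W(pose,P):
    x,y,a=pose;P=np.atleast_2d(np.float64(P));c,s=np.cos(a),np.sin(a)
    return np.c_[x+c*P[:,0]-s*P[:,1],y+s*P[:,0]+c*P[:,1],P[:,2]]
def B(pose,Q):
    x,y,a=pose;Q=np.atleast_2d(Q)-[x,y,0];c,s=np.cos(a),np.sin(a)
    return np.c_[c*Q[:,0]+s*Q[:,1],-s*Q[:,0]+c*Q[:,1],Q[:,2]]
E
python3 - <<'E'
import pickle
from h import *
from scipy.optimize import least_squares
d=pickle.load(open("d0.pkl","rb"))
fu=lambda p,f,o:(np.float64(p)+.5)/f-.5+np.float64(o)
ft=lambda p:fu(p,5.9,[285,145]); fs=lambda p:fu(p,4.6,[195,145])
L=[[95,105,94],[95,-105,94],[-95,-105,94],[-95,105,94]]
tc=ft([[105,50],[573,123],[515,550],[42,478]]); sc=fs([[583,500],[155,378],[312,92],[700,190]])
for use in("t","s","ts"):
    f=lambda q:np.concatenate(([(proj(d["top"],W(q,L))-tc).ravel()] if "t" in use else [])+([(proj(d["side"],W(q,L))-sc).ravel()] if "s" in use else []))
    o=least_squares(f,[606,42,-.17]);print(use,o.x[:2].round(1),np.degrees(o.x[2]).round(2),abs(o.fun).max().round(2))
q=o.x
for n,g,pts in(("top",ft,dict(clip=([690,478],90),nib=([663,472],90),foot=([620,530],88),gtop=([618,530],121),b1=([187,275],134),b2=([440,310],134),bottle=([722,230],85),s0=([640,357],84))),
 ("side",fs,dict(clip=([142,126],90),gtop=([210,52],121),foot=([214,103],88),bottle=([37,290],85)))):
    for k,(p,z) in pts.items():
        w=ray(d[n],[g(p)],z);print(n,k,w.round(1)[0],B(q,w).round(1)[0])
np.save("q.npy",q)
E
```

```text
t [607.8  41.7] -8.58 0.45
s [605.3  45.3] -8.73 0.81
ts [606.5  43.8] -8.64 1.6
top clip [ 528.8 -126.4   90. ] [ -51.2 -180.    90. ]
top nib [ 531.5 -114.4   90. ] [ -50.3 -167.7   90. ]
top foot [506.  -95.4  88. ] [ -78.4 -152.7   88. ]
top gtop [506.8 -87.4 121. ] [ -78.8 -144.7  121. ]
top b1 [614.4  95.9 134. ] [ -0.   52.7 134. ]
top b2 [599.7 -10.2 134. ] [  1.4 -54.5 134. ]
top bottle [ 639.5 -143.9   85. ] [  60.8 -180.6   85. ]
top s0 [ 582.7 -106.1   84. ] [  -1.  -151.8   84. ]
side clip [ 531.4 -123.2   90. ] [ -49.1 -176.4   90. ]
side gtop [503.3 -91.3 121. ] [ -81.7 -149.1  121. ]
side foot [508.2 -92.   88. ] [ -76.7 -149.1   88. ]
side bottle [ 637.4 -144.9   85. ] [  58.9 -181.9   85. ]
```

Request:
apply_moves --pt "1 0 0 0 0 0 0.9" --pt "1 0 0 0 0 0 0.9" --pt "1 0 0 0 0 0 0.9" --pt "1 0 0 0 0 0 0.9" --pt "1 0 0 0 0 0 0.9" --pt "1 0 0 0 0 0 0.9" --pt "1 0 0 0 0 0 0.9" --pt "1 0 0 0 0 0 0.9" --squeeze 40

```text
time: 0.9
tool_pos: [265.5, 537.7, 230.6]
tcp_rot: [-179.9, 0.0, 117.5]
ft_force: [-0.3, 0.3, 0.4]
finger_gap: 85.6
grip_force: 0.0
```

Request:
apply_moves --pt "1 0 0 0 0 0 0.9" --pt "1 0 0 0 0 0 0.9" --pt "1 0 0 0 0 0 0.9" --pt "1 0 0 0 0 0 0.9" --pt "1 0 0 0 0 0 0.9" --pt "1 0 0 0 0 0 0.9" --pt "1 0 0 0 0 0 0.9" --pt "1 0 0 0 0 0 0.97"

```text
time: 1.7
tool_pos: [265.5, 537.7, 230.6]
tcp_rot: [-180.0, 0.1, 81.2]
ft_force: [-0.6, -0.8, -0.9]
finger_gap: 85.7
grip_force: 0.0
```

Request:
apply_moves --pt "1 -30 20 0 0 0 0" --pt "1 -40 22 0 0 0 0" --pt "1 -40 22 0 0 0 0" --pt "1 -40 22 0 0 0 0" --pt "1 -40 22 0 0 0 0" --pt "1 -40 22 0 0 0 0" --pt "1 -40 22 0 0 0 0" --pt "1 -40 22 0 0 0 0"

```text
time: 2.5
tool_pos: [391.2, 203.6, 231.0]
tcp_rot: [-180.0, 0.0, 81.4]
ft_force: [1.5, 0.1, 1.6]
finger_gap: 85.7
grip_force: 0.0
```

Request:
apply_moves --pt "1 -40 22 0 0 0 0" --pt "1 -40 22 0 0 0 0" --pt "1 -40 22 0 0 0 0" --pt "1 -40 22 0 0 0 0" --pt "1 -40 22 0 0 0 0" --pt "1 -40 22 0 0 0 0" --pt "1 -36 24 0 0 0 0" --pt "1 0 0 0 0 0 0"

```text
time: 3.3
tool_pos: [504.6, -95.4, 230.4]
tcp_rot: [-180.0, 0.1, 81.1]
ft_force: [-1.2, 0.4, 0.3]
finger_gap: 85.6
grip_force: 0.0
```

Run:
```python
from bench import r
import cv2,pickle
s=r.sense();c=r.snapshot("wrist");pickle.dump((s,c),open("w1.pkl","wb"));cv2.imwrite("pics/w1.png",c["color"])
print(s["tool_pos"].round(1),s["tcp_rot"].round(2),s["time"],c["hand_eye"].round(3).tolist(),c["mtx"].tolist())
```

```text
[504.6 -95.4 230.4] [-1.7995e+02  8.0000e-02  8.1100e+01] 3.3 [[-0.001, -0.958, -0.288, 73.945], [1.0, -0.001, 0.001, -0.587], [-0.001, -0.288, 0.958, -142.307], [0.0, 0.0, 0.0, 1.0]] [[289.5826234405712, 0.0, 318.232456634028], [0.0, 289.5826234405712, 200.33588214200904], [0.0, 0.0, 1.0]]
```

View pics/w1.png

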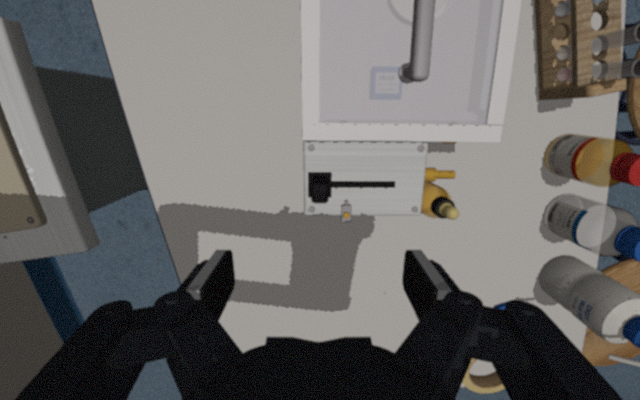

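The wrist view shows the grip near (319,187), the slot ending at (394,184), the clip at (346,212) with its nib near (347,204), and the lid's near edge along row 132. I'll zoom in on the vent.

Run:
```python
import pickle,cv2
s,c=pickle.load(open("w1.pkl","rb"))
t=cv2.resize(c["color"][120:230,290:440],None,fx=5,fy=5,interpolation=cv2.INTER_CUBIC)
cv2.imwrite("pics/w1z.png",t)
```

```text
(no output)
```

View pics/w1z.png

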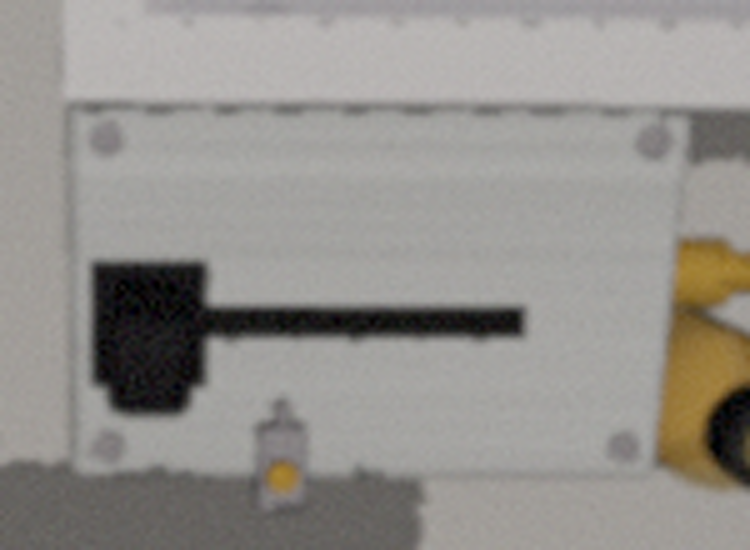

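In the zoomed crop the clip's nib is at (282,410) and its body spans columns 257–305. The grip's foot spans columns 93–207 and its top 108–190. The block's outer corners are at (75,472) and (655,470).

```bash
cat >> h.py <<'E'
from scipy.spatial.transform import Rotation as R
def cam(s,c):
    T=np.eye(4);T[:3,:3]=R.from_euler("xyz",s["tcp_rot"],degrees=True).as_matrix();T[:3,3]=s["tool_pos"]
    return dict(c,T=T@c["hand_eye"])
E
python3 - <<'E'
import pickle
from h import *
s,c=pickle.load(open("w1.pkl","rb"));c=cam(s,c);q=np.load("q.npy")
for k,p,z in[("nib",[282,410],88),("clip",[281,450],90),("foot",[150,325],88),("gtop",[149,395],121),("slotend",[523,322],84),("blkL",[75,472],84),("blkR",[655,470],84),("lidL",[65,104],94)]:
    w=ray(c,[(np.float64(p)+.5)/5-.5+[290,120]],z);print(k,w.round(1)[0],B(q,w).round(1)[0])
E
```

```text
nib [ 530.3 -112.8   88. ] [ -51.8 -166.3   88. ]
clip [ 528.9 -120.7   90. ] [ -52.  -174.3   90. ]
foot [506.2 -90.8  88. ] [ -78.9 -148.2   88. ]
gtop [505.1 -95.7 121. ] [ -79.2 -153.2  121. ]
slotend [ 581.9 -103.    84. ] [  -2.2 -148.9   84. ]
blkL [ 485.5 -120.9   84. ] [ -94.8 -181.    84. ]
blkR [ 607.2 -139.7   84. ] [  28.3 -181.3   84. ]
lidL [497.2 -44.3  94. ] [ -94.8 -103.5   94. ]
```

Request:
apply_moves --pt "1 3 1 20 0 0 0" --pt "1 0 0 25 0 0 0" --pt "1 0 0 25 0 0 0" --pt "1 0 0 25 0 0 0" --pt "1 0 0 25 0 0 0" --pt "1 0 0 13 0 0 0" --pt "1 0 0 0 0 0 0" --pt "0 0 0 0 0 0 0" --squeeze 20

```text
time: 4.15
tool_pos: [505.6, -87.7, 99.0]
tcp_rot: [180.0, -0.0, 81.4]
ft_force: [0.1, -1.0, 0.3]
finger_gap: 73.2
grip_force: 0.0
```

Request:
apply_moves --pt "-0.5 0 0 0 0 0 0" --pt "-1 0 0 0 0 0 0" --pt "-1 0 0 0 0 0 0" --pt "-1 0 0 0 0 0 0" --pt "-1 0 0 0 0 0 0" --pt "-1 0 0 0 0 0 0" --pt "-1 0 0 0 0 0 0" --pt "-1 0 0 0 0 0 0"

```text
time: 4.95
tool_pos: [505.9, -88.3, 99.0]
tcp_rot: [179.9, 0.0, 81.4]
ft_force: [-0.5, -0.3, 6.0]
finger_gap: 15.6
grip_force: 25.5
```

Request:
apply_moves --pt "-1 0 3 0 0 0 0" --pt "-1 0 5 0 0 0 0" --pt "-1 0 5 0 0 0 0" --pt "-1 0 5 0 0 0 0" --pt "-1 0 5 0 0 0 0" --pt "-1 0 4 0 0 0 0" --pt "-1 0 0 0 0 0 0" --pt "-1 0 0 0 0 0 0"

```text
time: 5.75
tool_pos: [532.9, -92.6, 99.0]
tcp_rot: [179.9, 0.0, 81.4]
ft_force: [1.1, -1.4, 6.6]
finger_gap: 15.8
grip_force: 25.5
```

Run:
```python
from bench import r
import cv2,pickle
s=r.sense();c=r.snapshot("wrist");pickle.dump((s,c),open("w2.pkl","wb"))
print(s["tool_pos"].round(1),s["ft_force"].round(1))
cv2.imwrite("pics/w2z.png",cv2.resize(c["color"][170:400,200:460],None,fx=2.6,fy=2.6,interpolation=cv2.INTER_CUBIC))
```

```text
[532.9 -92.6  99. ] [ 1.1 -1.4  6.6]
```

View pics/w2z.png

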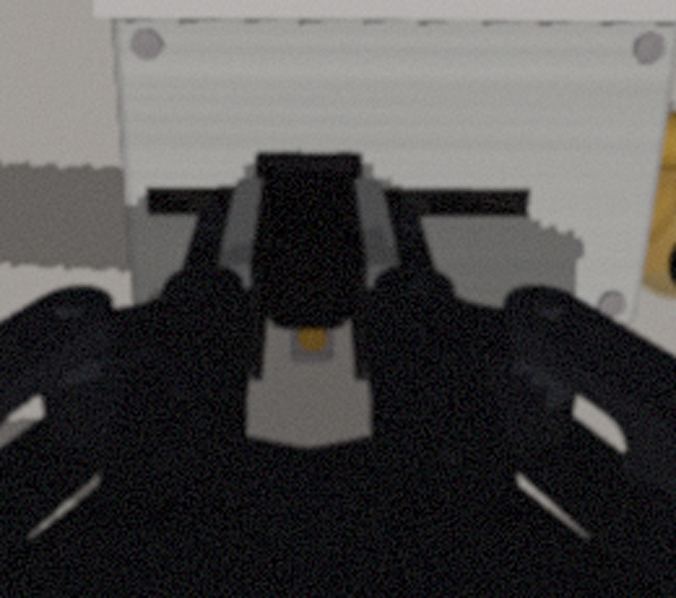

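The clip's body is centred at column 312 and the grip's foot at 309, which is under 1 mm apart, so the grip is level. Next I release it, rise and go over to the handle.

Request:
apply_moves --pt "0 0 0 0 0 0 0" --pt "1 0 0 0 0 0 0" --pt "1 0 0 0 0 0 0" --pt "1 0 0 0 0 0 0" --pt "1 0 0 0 0 0 0" --pt "1 0 0 0 0 0 0" --pt "1 0 0 -10 0 0 0" --pt "1 0 0 -25 0 0 0"

```text
time: 6.6
tool_pos: [530.2, -91.7, 131.6]
tcp_rot: [-179.7, -0.0, 81.4]
ft_force: [-0.3, 0.0, -0.2]
finger_gap: 85.3
grip_force: 0.0
```

Request:
apply_moves --pt "1 0 0 -35 0 0 0" --pt "1 0 0 -30 0 0 0" --pt "1 20 10 0 0 0 0" --pt "1 40 15 0 0 0 0" --pt "1 40 15 0 0 0 0" --pt "1 30 10 0 0 0 0" --pt "1 15 3 0 0 0 0" --pt "1 0 0 0 0 0 0"

```text
time: 7.4
tool_pos: [606.6, 45.0, 198.7]
tcp_rot: [180.0, -0.0, 81.5]
ft_force: [0.4, -0.0, 0.1]
finger_gap: 85.1
grip_force: 0.0
```

Run:
```python
from bench import r
import cv2,pickle
s=r.sense();c=r.snapshot("wrist");t=r.snapshot("top");pickle.dump((s,c,t),open("w3.pkl","wb"))
print(s["tool_pos"].round(1),s["tcp_rot"].round(1))
cv2.imwrite("pics/w3.png",c["color"]);
cv2.imwrite("pics/t3.png",cv2.resize(t["color"][180:260,360:430],None,fx=7,fy=7,interpolation=cv2.INTER_CUBIC))
```

```text
[606.6  45.  198.7] [180.   -0.   81.5]
```

View pics/w3.png

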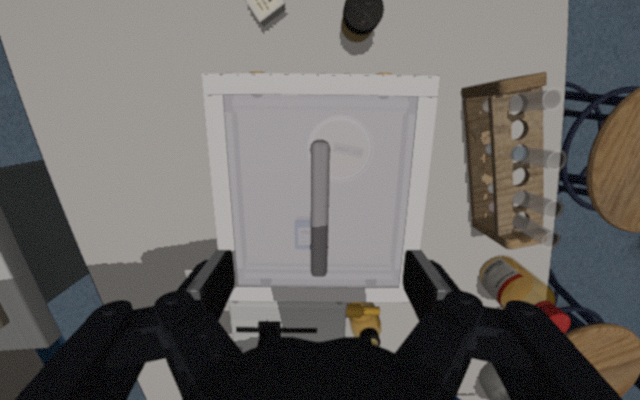

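View pics/t3.png

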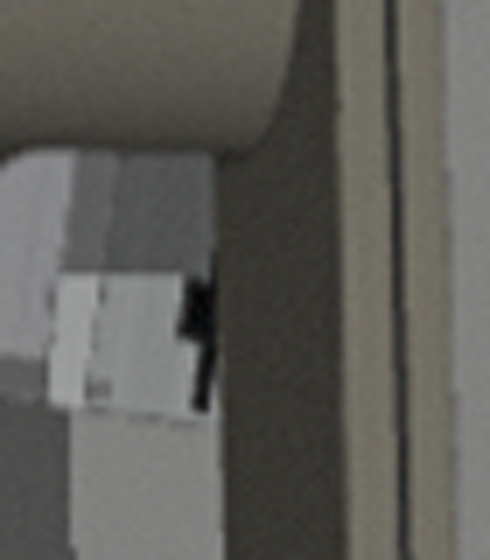

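The bar spans columns 311–329 and rows 140–275, so it lies centrally between the fingers. In the top crop the grip's foot spans rows 280–338. I'll check both points numerically.

Run:
```python
import pickle
from h import *
s,c,t=pickle.load(open("w3.pkl","rb"));c=cam(s,c);q=np.load("q.npy")
print("tcp",B(q,s["tool_pos"]).round(1))
print("bar",B(q,ray(c,[[320,139],[319,276]],130)).round(1))
print("lid",B(q,ray(c,[[203,74],[439,77]],94)).round(1))
p=(np.float64([[180,280],[180,338],[200,411]])+.5)/7-.5+[360,180]
print("foot edge, slot end",B(q,ray(t,p,88)).round(1))
```

```text
tcp [[-1.000e-01  1.200e+00  1.987e+02]]
bar [[  0.7  57.6 130. ]
 [  0.2 -53.7 130. ]]
lid [[-92.7 106.1  94. ]
 [ 96.2 104.3  94. ]]
foot edge, slot end [[ -41.8 -135.9   88. ]
 [ -63.2 -138.9   88. ]
 [ -88.9 -150.1   88. ]]
```

Request:
apply_moves --pt "1 0 0.5 15 0 0 0" --pt "1 0 0 20 0 0 0" --pt "1 0 0 20 0 0 0" --pt "1 0 0 20 0 0 0" --pt "1 0 0 12 0 0 0" --pt "1 0 0 7 0 0 0" --pt "1 0 0 0 0 0 0" --pt "0 0 0 0 0 0 0" --squeeze 80

```text
time: 8.3
tool_pos: [607.2, 42.9, 105.0]
tcp_rot: [179.9, -0.0, 81.3]
ft_force: [0.4, -0.6, 0.9]
finger_gap: 73.6
grip_force: 0.0
```

Request:
apply_moves --pt "-0.5 0 0 0 0 0 0" --pt "-1 0 0 0 0 0 0" --pt "-1 0 0 0 0 0 0" --pt "-1 0 0 0 0 0 0" --pt "-1 0 0 0 0 0 0" --pt "-1 0 0 0 0 0 0" --pt "-1 0 0 0 0 0 0" --pt "-1 0 0 0 0 0 0"

```text
time: 9.1
tool_pos: [607.2, 43.2, 104.9]
tcp_rot: [179.9, -0.0, 81.4]
ft_force: [0.1, -0.8, 5.8]
finger_gap: 12.9
grip_force: 79.1
```

Request:
apply_moves --pt "-1 0 0 -1 0 0 0" --pt "-1 0 0 -1 0 0 0" --pt "-1 0 0 -1 0 0 0" --pt "-1 0 0 -1 0 0 0" --pt "-1 0 0 -1 0 0 0" --pt "-1 0 0 -1 0 0 0" --pt "-1 0 0 -1 0 0 0" --pt "-1 0 0 -1 0 0 0"

```text
time: 9.9
tool_pos: [606.8, 43.2, 113.0]
tcp_rot: [180.0, -0.0, 81.4]
ft_force: [-1.6, 0.5, -3.4]
finger_gap: 12.4
grip_force: 79.7
```

Request:
apply_moves --pt "-1 0 0 -1 0 0 0" --pt "-1 0 0 -1 0 0 0" --pt "-1 0 0 -1 0 0 0" --pt "-1 0 0 -1 0 0 0" --pt "-1 0 0 -1 0 0 0" --pt "-1 0 0 -1 0 0 0" --pt "-1 0 0 -1 0 0 0" --pt "-1 0 0 -1 0 0 0"

```text
time: 10.7
tool_pos: [606.8, 43.1, 120.3]
tcp_rot: [-180.0, 0.0, 81.4]
ft_force: [0.7, -0.1, -4.1]
finger_gap: 12.8
grip_force: 79.8
```

Request:
apply_moves --pt "-1 0 0 -2 0 0 0" --pt "-1 0 0 -2 0 0 0" --pt "-1 0 0 -2 0 0 0" --pt "-1 0 0 -2 0 0 0" --pt "-1 0 0 -1 0 0 0" --pt "-1 0 0 0 0 0 0" --pt "-1 0 0 0 0 0 0" --pt "-1 0 0 0 0 0 0"

```text
time: 11.5
tool_pos: [606.7, 43.1, 129.1]
tcp_rot: [-180.0, 0.0, 81.4]
ft_force: [-0.4, 0.4, -3.7]
finger_gap: 12.8
grip_force: 79.8
```

Run:
```python
from bench import r
import cv2,pickle
s=r.sense();c=r.snapshot("side");pickle.dump((s,c),open("s4.pkl","wb"))
print(s["tool_pos"].round(1),s["tcp_rot"].round(1),s["ft_force"].round(1),s["wrist_torque"].round(2),s["time"])
cv2.imwrite("pics/s4.png",cv2.convertScaleAbs(cv2.resize(c["color"][145:275,195:355],None,fx=4.6,fy=4.6,interpolation=cv2.INTER_CUBIC),alpha=1.2))
```

```text
[606.7  43.1 129.1] [-180.     0.    81.4] [-0.4  0.4 -3.7] [ 0.02  0.06 -0.  ] 11.5
```

View pics/s4.png

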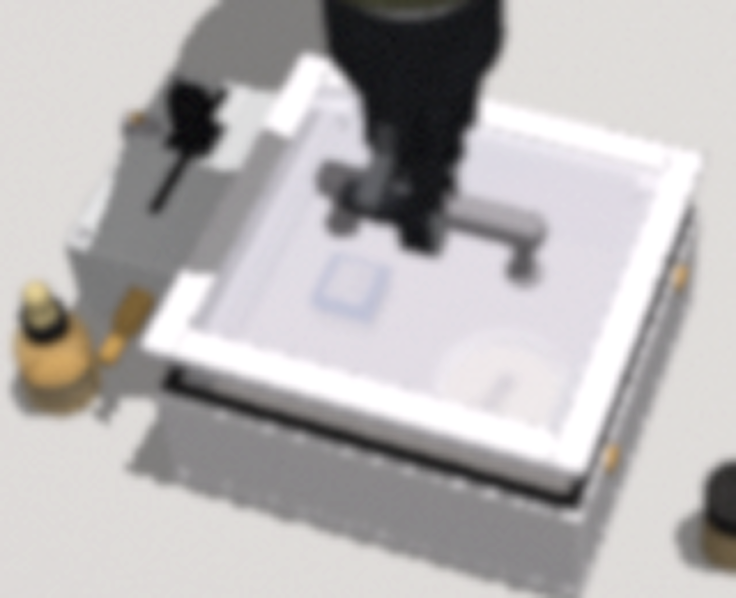

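The lid is clear of the gasket on all sides. Its corners moved up evenly, by 30–35 px, so it is level. The grip foot at (193,135) and the clip at (140,122) lie along the box's y direction, so the grip is still level with the clip. I'm handing in.

```bash
python3 -c "
from bench import r
print(r.hand_in())"
```

```text
the job is handed in; nothing more can be done
None
```

The job is handed in, with no verdict returned: the vent grip measured within about 1 mm of the index clip (5 mm allowed), and the lid is held level by its handle about 24 mm above its seat, with the last side picture showing it clear of the box.

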